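Fit the tube in the hand lamp and hold it over the voucher

TASK

Take the white light tube from its rest and press it down into the fork of the open-frame hand lamp until the sprung wire jaw snaps shut over it, then let go of the tube. Then pick the lamp up by its two side rails, carry it over to the voucher without disturbing the bowl, cup and tin standing in the way or nearby, and hold it level, centred and lined up lengthwise about one and a half centimetres above the voucher, never touching it. Finish while still holding the lamp there: do not put it down or let go.

Things in the scene. Friction and masses are not known exactly. Their poses are not given: they have to be found in the camera images.
- tube_center (a point): Centre of the white light tube: a round rod with metal end caps, 16 mm in diameter, 136 mm long, 40 g. Its x axis runs along the tube. It starts lying loosely in its rest.
- rest: Fixed grey rest under the tube, same direction (x): two small saddles 46 mm either side of its middle, 26 mm across, 9 mm high. They keep the tube's underside 3 mm (its centre 11 mm) above the counter; between them only a flat strip 8 mm wide lies below the tube, so fingers fit down either side of the tube's middle. Origin: centre of its underside.
- lamp_grip (a point): Point on the centre line of the open-frame hand lamp, 22 mm above its feet (undersides of the two end plates, its lowest parts), at mid-length. x runs along the lamp, z up. Loose, about 250 g, 154 mm long (x), 50 wide (y), 72 high over the fork tips. Two side rails along it, outer faces 50 mm apart, 10 to 30 mm above the feet: grip across them at mid-length.
- tube_seat (a point): Where the centre of the fully seated tube lies in the lamp: 26 mm above lamp_grip, 48 mm above the feet; x along the tube. The tube goes in from above into two forks at x = +-56 mm (slot 18 mm, mouth flared to 30 mm) between end plates 144 mm apart. Within 30 mm of mid-length nothing stands higher than 33 mm above the feet: room for fingers that hold the tube by its middle.
- jaw (a joint): The lamp's wire jaw: two bent prongs at x = +-36 mm, hinged together along the lamp's +y side. 0 rad = sprung shut, nibs reaching over the tube's place; grows as the prongs are pushed aside, up to 0.6. A tube pressed straight down pushes them to about 0.1 rad (some 4 to 7 N in all; tube, jaw and forks are smooth), then they snap back to about 0 over the seated tube.
- voucher_top (a point): Centre of the upper face of the voucher: a stiff white card with a grey printed border, 150 mm (x) by 70 mm (y), 2 mm thick, fixed flat on the counter. x is its long axis; either way round is as good. The hovering lamp's long axis goes along it.
- rice_bowl: Beige bowl, 93 mm across, 64 mm high, origin at the centre of its underside; loose. Bowl, cup and tin stand two between lamp and voucher and one at the right; leave alone.
- dip_cup: Small white cup, 76 mm across, 47 mm high, origin at the centre of its underside; loose; leave alone.
- tea_tin: Green square tin, 71 x 88 mm, 111 mm high, origin at the centre of its underside; loose; leave alone.

How it is judged:
By the outcome, as a careful person would: the job done as asked, in the order asked, and still so for the second after the job is handed in, while the arm keeps its last pose, push and grip.
It also fails if it takes over 61 s, if anything falls off the work surface, if the arm or the gripper's body presses on something with over 40 N, if the wrist force passes 120 N, or if a joint passes its speed limit or range.

ROBOT

A 6-joint arm with a two-finger parallel gripper is mounted at the origin on a cart in front of the work surface, level with it; the furniture and walls round the work are solid. World frame = base frame: x ahead of the robot, y to its left, z up, the work surface at z = 0. Lengths are in mm, angles in rad, forces in N, time in s.
With the tool pointing down it reaches from about 350 to 875 mm from the base axis. Payload 4.2 kg.
Tool frame: the origin (TCP) lies on the mounting face of the last link; the fingertips stand 173 mm ahead of it and the grasp point (between the pads) lies 155 mm ahead of it; z points along the fingers, y is the direction in which the jaws open and shut (so a half turn about z gives the same grasp; the last joint's range is limited). The gripper opens to 85 mm and grips with 20 to 120 N. Pads are 22 mm wide; open, the fingers measure 114 mm over their backs; the gripper's body (76 mm by 85 mm) begins 54 mm behind the grasp point. The pads swing forward as they close: fully open they stand 13 mm farther back than shut.
Start: joints at [1.584, 0.385, 0.008, 0, -1.194, -0.259], TCP at [152.051, 606.202, 404.712] pointing down, gripper open.
Joint ranges: [-3.14, 3.14], [-1.21, 2.06], [-1.07, 1.41], [-3.16, 2.05], [-2.99, -0.16], [-3.1, 3.1]. Speed limits (rad/s): [2.79, 2.79, 3.14, 3.14, 3.14, 3.14].

INTERFACE

Orientations are given as a unit quaternion [x, y, z, w].
In Python, from bench import arm gives the robot as it stands.
- The arm moves only by the shell command python3 -m jog 'ROWS' [OPENING]. ROWS is JSON, a list that holds one entry, the list of rows, each a list of 4 numbers: the shift along the tool's x, y, z in mm, then the turn about the tool's z in degrees. In form: [[[x, y, z, spin], ...]]. A call has exactly 5 rows; each row is the pose to reach, as a shift and turn from the pose measured when the call began, along the tool's axes at that moment; what a row does not reach only later rows make up. A row lasts 1/8 s, in which the tool goes at most 62.5 mm and 10.7 degrees, less where a joint would pass 70% of its speed; a pose out of reach is approached as far as the arm can. A call with a gripper value outside its range is refused whole. OPENING is the finger opening in mm, from 0 to 85.4, set as the call begins (- or left out, the last holds). The fingers move at their own pace and stop on an object; the grip force is fixed at half the most. Time passes only in rows, so rows that repeat a pose let the fingers close, or fill a call up. It gives the time, the measured TCP pose, the force and the opening at its end, in the units of the state.
- arm.read_state(): the state, without advancing time (a new reading comes with each control period).
- arm.get_image(name): name is "scene" or "top"; returns (picture, depth): 384x512x3 uint8, blue, green, red; 384x512 float32, mm along the optical axis (not along the pixel's ray), 0 where there is no reading.
- arm.camera_params(name): a dict with "mtx" (3x3 intrinsics, pixels), "R" (3x3) and "t" (3): a world point X has camera coordinates R X + t. Camera axes: x right, y down, z forward; pixel columns grow to the right and rows downward; lengths in mm; the calibration is good to about 2 mm. A picture is of the moment at which its call begins. camera_params takes no time and is no camera call.
- arm.job_done(): hands the job in, once; it reports no verdict.
The state is a dict: "clock": time; "joints": joint angles; "joint_vel": joint speeds; "joint_efforts": joint torques, N m; "position": TCP position; "ee_rot": TCP orientation; "contact_force": force on the tool from outside, world axes, zero at the start; "wrist_torque": the same for the moment, N m; "gripper_width": finger opening in mm.
Only numpy, scipy, OpenCV 4.12 (cv2) and the standard library are available. Lean on these libraries where they do the work, as an engineer would, in place of code of your own. Each camera call takes 0.05 s, during which the arm holds its last target.

## Working session

There is one attempt and no reset: what is moved stays moved. The work goes in short steps, Python scripts to look and compute and a shell command to move; the robot and the scene stay as the last step left them, time stands still between calls to the robot, and variables do not carry over. Pictures are saved under pics/ and viewed, and the job is handed in when it is done.

```bash
ls; mkdir -p pics
python3 - <<'E'
from bench import arm
import cv2,numpy as np
s=arm.read_state()
for k,v in s.items(): print(k,np.round(v,3))
for n in ("scene","top"):
    p,d=arm.get_image(n); cv2.imwrite(f"pics/{n}0.png",p); np.save(f"pics/{n}0.npy",d)
    c=arm.camera_params(n); print(n,np.round(c["mtx"],1).tolist(),np.round(c["R"],4).tolist(),np.round(c["t"],1).tolist())
E
```

```text
pics
clock 0.0
joints [ 1.584e+00  3.860e-01  7.000e-03 -1.000e-03 -1.194e+00 -2.590e-01]
joint_vel [ 0.001  0.    -0.001 -0.001  0.001  0.001]
joint_efforts [-1.0000e-03 -3.9229e+01  1.8840e+01  4.1860e+00 -5.0000e-03 -0.0000e+00]
position [151.968 606.039 403.623]
ee_rot [ 0.992 -0.123 -0.     0.001]
contact_force [ 0.532  0.443 -0.011]
wrist_torque [0.028 0.012 0.007]
gripper_width 85.517
scene [[418.2, 0.0, 248.4], [0.0, 418.2, 190.6], [0.0, 0.0, 1.0]] [[-0.8585, -0.5124, 0.0174], [-0.3834, 0.6191, -0.6853], [0.3404, -0.595, -0.728]] [393.4, 287.5, 1011.2]
top [[371.1, 0.0, 258.4], [0.0, 371.1, 189.6], [0.0, 0.0, 1.0]] [[-0.0199, -0.9994, -0.0299], [-0.9913, 0.0236, -0.1291], [0.1298, 0.027, -0.9912]] [-35.7, 480.3, 1007.9]
```

View pics/scene0.png

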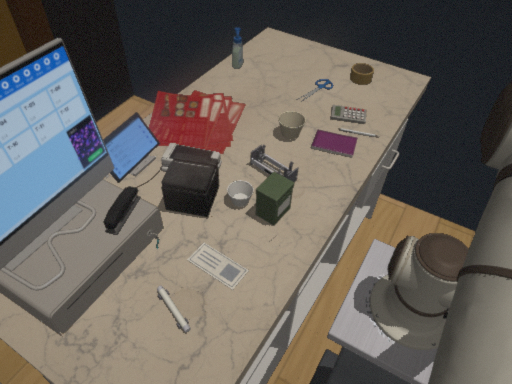

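View pics/top0.png

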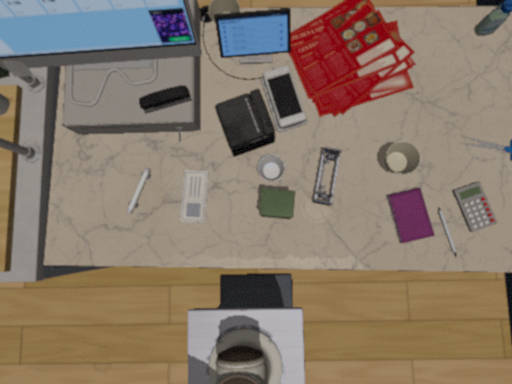

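The scene view shows the tube around (172,310), voucher (218,265), lamp (273,165), cup (240,193), tin (275,198) and bowl (291,125). The top view has the tube at (139,190), voucher (194,196) and lamp (326,176). Next I enlarge the top view.

```bash
cat > h.py <<'E'
from bench import arm
import cv2,numpy as np
C={n:arm.camera_params(n) for n in("scene","top")}
def ray(n,uv,z):
    c=C[n];K,R,t=map(np.array,(c["mtx"],c["R"],c["t"]))
    o=-R.T@t; d=R.T@np.linalg.inv(K)@np.array([uv[0],uv[1],1.]); return o+d*(z-o[2])/d[2]
def proj(n,X):
    c=C[n];q=np.array(c["mtx"])@(np.array(c["R"])@np.array(X,float)+np.array(c["t"])); return q[:2]/q[2]
def cloud(n,d):
    c=C[n];K,R,t=map(np.array,(c["mtx"],c["R"],c["t"]))
    v,u=np.indices(d.shape); p=np.stack([(u-K[0,2])/K[0,0]*d,(v-K[1,2])/K[1,1]*d,d],-1)
    return (p-t)@R
E
python3 - <<'E'
from h import *
p=cv2.imread("pics/top0.png")
def crop(a,b,c,d,s,f): cv2.imwrite(f,cv2.resize(p[b:d,a:c],None,fx=s,fy=s,interpolation=cv2.INTER_NEAREST))
crop(110,150,220,230,7,"pics/topA.png")
crop(240,130,350,230,6,"pics/topB.png")
d=np.load("pics/top0.npy"); X=cloud("top",d)
for n,uv in dict(tube=(139,190),vou=(194,205),lamp=(326,176),cup=(270,169),tin=(276,201),bowl=(398,157),ctr=(240,190)).items(): print(n,np.round(X[uv[1],uv[0]]))
E
```

```text
tube [488. 296.  17.]
vou [443. 140.   3.]
lamp [ 518. -240.    4.]
cup [542. -80.   4.]
tin [438. -93. 111.]
bowl [ 567. -447.    7.]
ctr [484.   8.   1.]
```

View pics/topA.png

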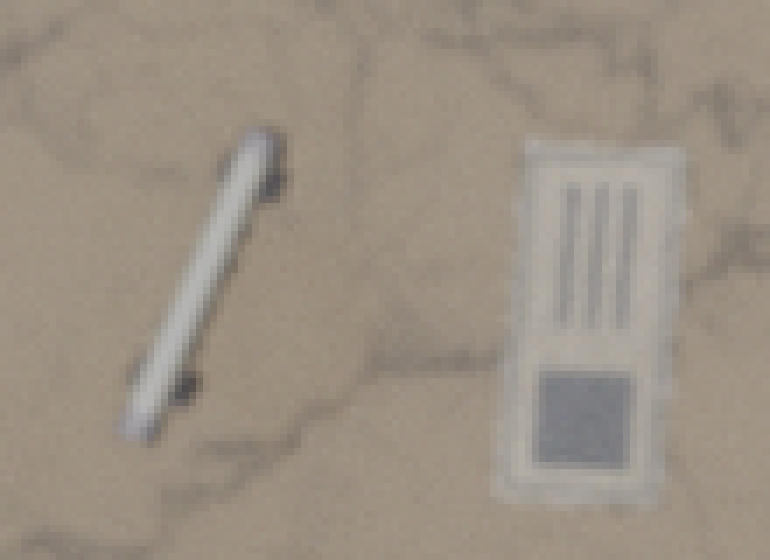

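View pics/topB.png

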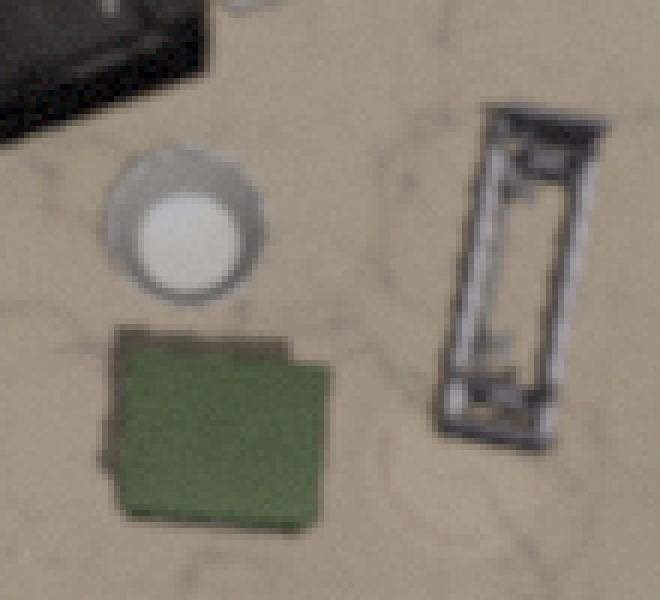

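Run:
```python
from h import *
p=cv2.imread("pics/top0.png"); g=cv2.cvtColor(p,cv2.COLOR_BGR2HSV)
print("samples table",g[200,170],"tube",g[190,139],"cap",g[171,147],g[210,130],"vou border",g[200,184],g[180,190])
bgl=cv2.medianBlur(p,51)
lab=cv2.cvtColor(p,cv2.COLOR_BGR2LAB).astype(int)
print("lab",lab[200,170],lab[190,139],lab[171,147],lab[200,184],lab[180,190], "lamp",lab[180,318],lab[150,326],lab[160,322])
b=lab[...,2]
m=((b<131)*255).astype(np.uint8)
o=np.zeros_like(m)
for nm,(a,y0,c,y1),z in (("tube",(120,160,155,220),11),("vou",(178,165,212,225),2)):
    mm=m.copy()*0; mm[y0:y1,a:c]=m[y0:y1,a:c]
    cs,_=cv2.findContours(mm,cv2.RETR_EXTERNAL,cv2.CHAIN_APPROX_NONE); q=max(cs,key=cv2.contourArea)
    bx=cv2.boxPoints(cv2.minAreaRect(q)); W=np.array([ray("top",u,z) for u in bx])
    print(nm,bx.round(1).tolist(),W[:,:2].round().tolist(),"c",W.mean(0).round(1),"sides",np.linalg.norm(W[1]-W[0]),np.linalg.norm(W[2]-W[1]))
cv2.imwrite("pics/m0.png",cv2.resize(m[130:230,110:350],None,fx=3,fy=3,interpolation=0))
```

```text
samples table [ 15  40 142] tube [ 18   8 169] cap [150   3 154] [143   6 159] vou border [ 20  18 168] [ 15  18 166]
lab [141 130 135] [175 128 130] [161 129 127] [172 128 133] [169 129 132] lamp [156 130 127] [ 42 129 124] [145 130 127]
tube [[126.0999984741211, 211.1999969482422], [145.0, 167.6999969482422], [151.39999389648438, 170.5], [132.5, 213.89999389648438]] [[429.0, 334.0], [554.0, 282.0], [545.0, 263.0], [421.0, 315.0]] c [487.2 298.6  11. ] sides 135.50673405795635 20.78085357719613
vou [[186.0, 203.0], [200.0, 203.0], [200.0, 217.0], [186.0, 217.0]] [[449.0, 164.0], [448.0, 123.0], [408.0, 123.0], [409.0, 164.0]] c [428.7 143.4   2. ] sides 40.52157939853795 40.23010157676703
```

View pics/m0.png

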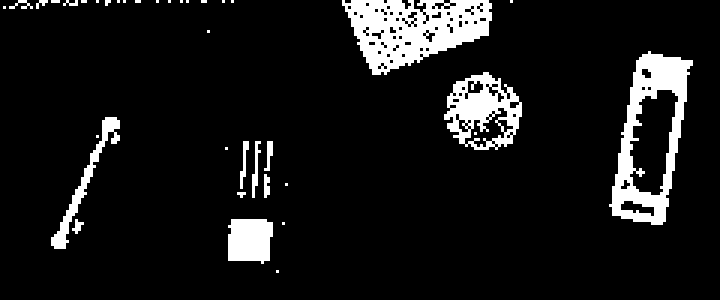

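Run:
```python
from h import *
p=cv2.imread("pics/top0.png"); S=4
P=cv2.resize(p,None,fx=S,fy=S,interpolation=cv2.INTER_CUBIC); P=cv2.GaussianBlur(P,(0,0),2)
g=cv2.cvtColor(P,cv2.COLOR_BGR2HSV).astype(int)
vis=P.copy()
for nm,(a,y0,c,y1),z,mk in (("tube",(120,160,157,220),11,(g[...,1]<22)&(g[...,2]>140)),("vou",(176,162,214,226),2,g[...,1]<29),("lamp",(305,140,345,212),15,g[...,1]<29)):
    m=np.zeros(mk.shape,np.uint8); m[y0*S:y1*S,a*S:c*S]=mk[y0*S:y1*S,a*S:c*S]*255
    k=np.ones((5,5),np.uint8); 
    if nm!="tube": m=cv2.morphologyEx(m,cv2.MORPH_CLOSE,np.ones((9,9),np.uint8))
    m=cv2.morphologyEx(m,cv2.MORPH_OPEN,k)
    cs,_=cv2.findContours(m,cv2.RETR_EXTERNAL,cv2.CHAIN_APPROX_NONE); q=max(cs,key=cv2.contourArea)
    r=cv2.minAreaRect(q); bx=cv2.boxPoints(r); cv2.drawContours(vis,[q],-1,(0,0,255),1); cv2.polylines(vis,[bx.astype(int)],True,(255,0,0))
    W=np.array([ray("top",(u+.5)/S-.5,z) for u in bx])
    e=[W[1]-W[0],W[2]-W[1]]; L=max(e,key=np.linalg.norm)
    print(nm,bx.round(1).tolist(),W[:,:2].round().tolist(),"c",W.mean(0).round(1),"sides",[np.linalg.norm(x).round(1) for x in e],"yaw",np.degrees(np.arctan2(L[1],L[0])).round(1)%180)
cv2.imwrite("pics/fA.png",vis[150*S:230*S,110*S:220*S]);cv2.imwrite("pics/fB.png",vis[130*S:230*S,240*S:350*S])
# depth points of lamp
d=np.load("pics/top0.npy"); X=cloud("top",d)
r=X[140:212,305:345].reshape(-1,3)
for lo,hi in ((20,34),(34,80)):
    s=r[(r[:,2]>lo)&(r[:,2]<hi)]; print(lo,len(s),s.mean(0).round(1),cv2.boxPoints(cv2.minAreaRect(s[:,:2].astype(np.float32))).round().tolist())
for nm,(a,y0,c,y1),lo,hi in (("cup",(250,145,292,185),30,60),("tin",(252,180,300,222),95,130),("bowl",(370,135,425,180),45,80)):
    r=X[y0:y1,a:c].reshape(-1,3); s=r[(r[:,2]>lo)&(r[:,2]<hi)]; print(nm,s.mean(0).round(),s.min(0).round(),s.max(0).round())
```

```text
tube [[503.3999938964844, 845.7999877929688], [579.5999755859375, 670.7999877929688], [599.0, 679.2000122070312], [522.9000244140625, 854.2999877929688]] [[429.0, 336.0], [555.0, 283.0], [549.0, 269.0], [423.0, 322.0]] c [488.9 302.4  11. ] sides [np.float64(136.4), np.float64(15.8)] yaw 157.4
vou [[716.2000122070312, 884.4000244140625], [736.9000244140625, 673.7999877929688], [838.5, 683.7999877929688], [817.7999877929688, 894.4000244140625]] [[399.0, 185.0], [552.0, 171.0], [542.0, 96.0], [390.0, 112.0]] c [470.8 140.8   2. ] sides [np.float64(153.5), np.float64(74.9)] yaw 174.8
lamp [[1249.5, 808.7000122070312], [1287.5999755859375, 585.0], [1366.0, 598.4000244140625], [1327.9000244140625, 822.0999755859375]] [[443.0, -196.0], [604.0, -230.0], [592.0, -285.0], [433.0, -251.0]] c [ 518.1 -240.4   15. ] sides [np.float64(163.9), np.float64(56.6)] yaw 168.2
20 344 [ 516.3 -235.5   28.5] [[432.0, -247.0], [579.0, -280.0], [590.0, -230.0], [443.0, -197.0]]
34 274 [ 517.1 -238.2   51.8] [[433.0, -245.0], [583.0, -278.0], [593.0, -231.0], [443.0, -198.0]]
cup [553. -77.  41.] [ 503. -119.   30.] [607. -25.  59.]
tin [435. -95. 110.] [ 397. -140.   95.] [473. -49. 116.]
bowl [ 562. -453.   56.] [ 510. -487.   45.] [ 600. -395.   66.]
```

View pics/fA.png

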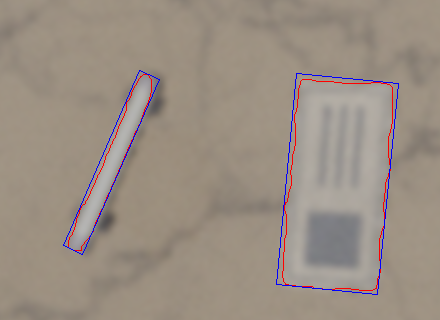

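View pics/fB.png

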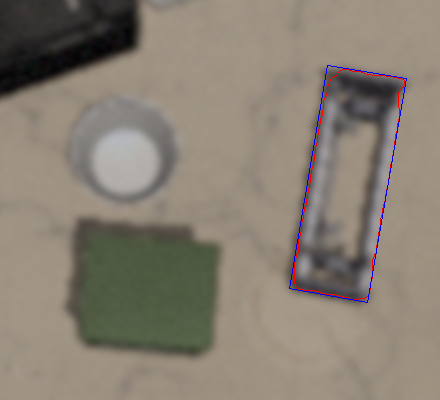

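Run:
```python
from h import *
p=cv2.imread("pics/scene0.png"); S=4
P=cv2.resize(p,None,fx=S,fy=S,interpolation=cv2.INTER_CUBIC); P=cv2.GaussianBlur(P,(0,0),2)
g=cv2.cvtColor(P,cv2.COLOR_BGR2HSV).astype(int)
print("tbl",g[300*S,210*S],"tube",g[310*S,172*S],"vou",g[252*S,203*S])
vis=P.copy()
for nm,(a,y0,c,y1),z,mk in (("tube",(150,280,195,340),11,(g[...,1]<25)&(g[...,2]>150)),("vou",(183,236,252,292),2,g[...,1]<32)):
    m=np.zeros(mk.shape,np.uint8); m[y0*S:y1*S,a*S:c*S]=mk[y0*S:y1*S,a*S:c*S]*255
    if nm!="tube": m=cv2.morphologyEx(m,cv2.MORPH_CLOSE,np.ones((9,9),np.uint8))
    m=cv2.morphologyEx(m,cv2.MORPH_OPEN,np.ones((5,5),np.uint8))
    cs,_=cv2.findContours(m,cv2.RETR_EXTERNAL,cv2.CHAIN_APPROX_NONE); q=max(cs,key=cv2.contourArea)
    cv2.drawContours(vis,[q],-1,(0,0,255),1)
    W=np.array([ray("scene",(u[0]+.5)/S-.5,z)[:2] for u in q]).astype(np.float32)
    r=cv2.minAreaRect(W); bx=cv2.boxPoints(r); e=[bx[1]-bx[0],bx[2]-bx[1]]; L=max(e,key=np.linalg.norm)
    print(nm,"c",np.round(r[0],1),np.round(r[1],1),"yaw",np.degrees(np.arctan2(L[1],L[0])).round(1)%180)
d=np.load("pics/scene0.npy"); X=cloud("scene",d); print("tbl depth z",X[300,205:215,2].mean(), X[290,240:250,2].mean())
r=X[145:190,245:300].reshape(-1,3)
for lo,hi in ((20,34),(34,80)):
    s=r[(r[:,2]>lo)&(r[:,2]<hi)]; bx=cv2.minAreaRect(s[:,:2].astype(np.float32)); print(lo,len(s),s.mean(0).round(1),bx)
cv2.imwrite("pics/sA.png",vis[230*S:345*S,140*S:260*S]);cv2.imwrite("pics/sB.png",cv2.resize(p[135:195,235:310],None,fx=8,fy=8))
```

```text
tbl [ 17  52 161] tube [ 22  24 159] vou [ 19  28 175]
tube c [440.4 318.3] [ 9.5 22.7] yaw 151.1
vou c [470.1 139.6] [ 70.1 150.3] yaw 175.3
tbl depth z 1.0983784460919417 0.43710428616219554
20 278 [ 528.1 -230.9   28.2] ((522.5783081054688, -190.00491333007812), (155.4237518310547, 154.84930419921875), 76.3333511352539)
34 363 [ 510.1 -224.1   49.6] ((522.1242065429688, -187.25741577148438), (156.0338134765625, 156.1227264404297), 77.73180389404297)
```

View pics/sA.png

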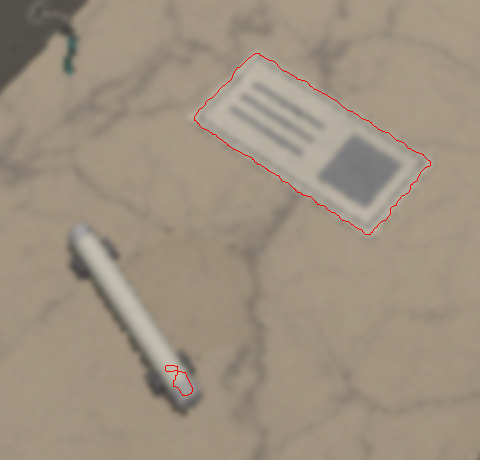

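View pics/sB.png

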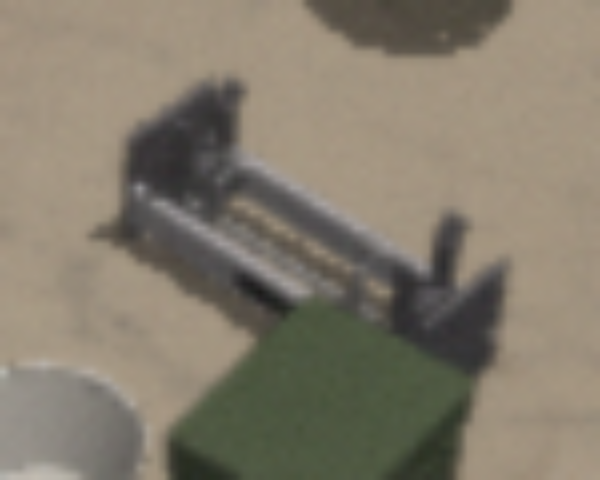

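Run:
```python
from h import *
for a,b in (((78,228),(190,398)),):
    e=[np.array(ray("scene",(140+u[0]/4-.4,230+u[1]/4-.4),11)) for u in (a,b)]
    print("tube scene",[x.round(1) for x in e],(sum(e)/2).round(1),np.linalg.norm(e[0]-e[1]),np.degrees(np.arctan2(*(e[0]-e[1])[[1,0]])))
p=cv2.imread("pics/top0.png"); g=cv2.cvtColor(p,cv2.COLOR_BGR2LAB).astype(float)
sc=g[...,0]-6*(g[...,2]-128)   # bluish and bright
L=[];Rr=[]
for v in range(160,190):
    cl=324.5-(v-176)*0.17+1
    for side,lst in ((-1,L),(1,Rr)):
        us=np.arange(int(cl-13),int(cl-3)) if side<0 else np.arange(int(cl+3),int(cl+13))
        w=np.clip(sc[v,us]-np.median(sc[v,us])-5,0,None)
        u=(us*w).sum()/w.sum(); lst.append(ray("top",(u,v),30)[:2])
L=np.array(L);Rr=np.array(Rr)
for n,q in (("L",L),("R",Rr)):
    vx,vy,x0,y0=cv2.fitLine(q.astype(np.float32),cv2.DIST_HUBER,0,.01,.01).ravel(); print(n,"yaw",np.degrees(np.arctan2(vy,vx)).round(1),"y at x=513:",(y0+(513-x0)*vy/vx).round(1))
d=np.load("pics/top0.npy"); X=cloud("top",d)
r=X[140:212,305:345].reshape(-1,3)
c=np.cos(np.radians(-12.4)); s_=np.sin(np.radians(-12.4))
a=r[r[:,2]>15]; al=(a[:,0]*c+a[:,1]*s_); ac=(-a[:,0]*s_+a[:,1]*c)
print(np.histogram(al,20)[0],np.histogram(al,20)[1].round()); 
m=(al>np.median(al)-40)&(al<np.median(al)+40);print("across",np.histogram(ac[m],24)[0],np.histogram(ac[m],24)[1].round())
print("zs",np.percentile(a[:,2],[50,90,99]))
```

```text
tube scene [array([552.4, 271.7,  11. ]), array([428.1, 324.3,  11. ])] [490.2 298.   11. ] 134.9746668958346 -22.9546095381716
L yaw -12.4 y at x=513: -216.6
R yaw -12.3 y at x=513: -261.1
[ 10   0   0   0   0   0   0   0  41  36  96  48  37  37  36  37  42  43
 107  97] [353. 366. 380. 394. 408. 422. 435. 449. 463. 477. 491. 504. 518. 532.
 546. 560. 573. 587. 601. 615. 629.]
across [13 23 25 22  0  0  0  0  0  0  0  0  0  0  4  6  4 15 21 18  6 20 21 29] [-149. -147. -145. -142. -140. -138. -136. -134. -132. -130. -127. -125.
 -123. -121. -119. -117. -115. -112. -110. -108. -106. -104. -102.  -99.
  -97.]
zs [  31.44098183   61.5072688  1059.97738935]
```

```bash
cat >> h.py <<'E'
from scipy.spatial.transform import Rotation as Ro
def go(x,y,z,yaw):
    "shift+spin from the measured pose to TCP x,y,z with tool x at yaw (mod 180) deg"
    s=arm.read_state(); R=Ro.from_quat(s["ee_rot"]); M=R.as_matrix()
    cur=np.degrees(np.arctan2(M[1,0],M[0,0])); sp=(cur-yaw+90)%180-90
    print("pos",np.round(s["position"],1),"yaw",cur.round(2),"tilt",np.degrees(np.arccos(-M[2,2])).round(2),"axis z",M[:,2].round(4),"F",np.round(s["contact_force"],1),"w",round(float(s["gripper_width"]),1),"t",round(float(s["clock"]),2))
    print("SHIFT",np.round(M.T@(np.array([x,y,z])-s["position"]),1),"SPIN",sp.round(1))
E
python3 - <<'E'
from h import *
print(ray("top",(138.1,190),11).round(1))
go(489.5,300,260,-22.8)
E
```

```text
[489.2 300.7  11. ]
pos [152.  606.1 403.7] yaw -14.09 tilt 0.11 axis z [-4.0e-04 -1.9e-03 -1.0e+00] F [-0.1  0.4  0.5] w 85.5 t 0.1
SHIFT [401.9 214.4 144.2] SPIN 8.7
```

```bash
python3 -m jog '[[[50,26,10,2],[100,53,20,4],[150,80,30,6],[200,107,40,8],[250,133,50,8.7]]]' 50 && python3 -c "
from h import *
go(489.5,300,260,-22.8)"
```

```text
clock: 0.72
position: [363.1, 414.6, 353.5]
ee_rot: [0.98, -0.198, -0.0, 0.001]
contact_force: [0.5, -0.6, -0.2]
gripper_width: 50.0
pos [363.1 414.6 353.5] yaw -22.8 tilt 0.14 axis z [-6.0e-04 -2.4e-03 -1.0e+00] F [ 0.5 -0.6 -0.2] w 50.0 t 0.72
SHIFT [160.9  56.4  93.7] SPIN -0.0
```

```bash
python3 -m jog '[[[45,16,20,0],[90,32,45,0],[135,48,70,0],[161,56.5,94,0],[161,56.5,94,0]]]' 40 && python3 -c "
from h import *
for n in ('scene','top'):
    p,d=arm.get_image(n); cv2.imwrite('pics/%s1.png'%n,p)
go(489.5,300,180,-22.8)
p=cv2.imread('pics/scene1.png');cv2.imwrite('pics/s1c.png',cv2.resize(p[240:360,110:230],None,fx=5,fy=5))"
```

```text
clock: 1.35
position: [490.0, 298.0, 257.1]
ee_rot: [0.98, -0.2, -0.002, 0.004]
contact_force: [-0.8, -0.2, 0.1]
gripper_width: 39.6
pos [489.5 300.  259.6] yaw -22.82 tilt 0.16 axis z [-8.0e-04 -2.7e-03 -1.0e+00] F [ 0.5 -0.2  0.9] w 39.7 t 1.45
SHIFT [-0.1 -0.2 79.6] SPIN -0.0
```

View pics/s1c.png

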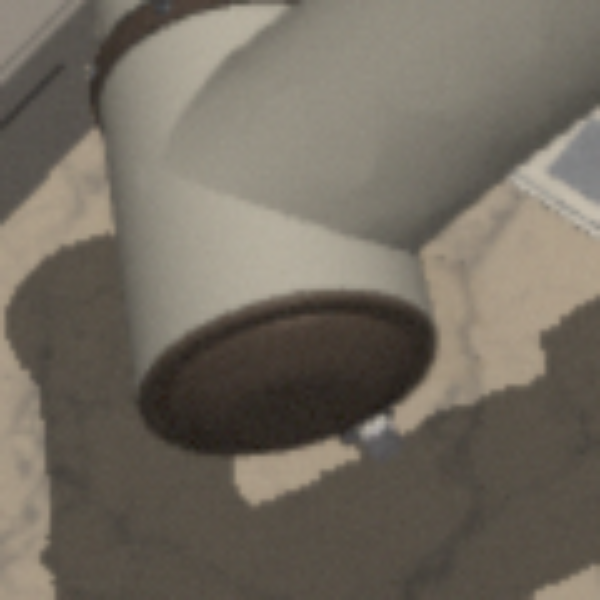

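The wrist hides the tube, with only its near end visible at about (372,432) in the crop. The measured pose is good, so I go down.

```bash
python3 -m jog '[[[0,0,30,0],[0,0,55,0],[0,0,70,0],[0,0,80,0],[0,0,82,0]]]' 40 && python3 -m jog '[[[0,0,1.5,0],[0,0,1.5,0],[0,0,1.5,0],[0,0,1.5,0],[0,0,1.5,0]]]' 0 && python3 -m jog '[[[0,0,0,0],[0,0,0,0],[0,0,0,0],[0,0,0,0],[0,0,0,0]]]' && python3 -c "
from h import *
go(489.5,300,176,-22.8)"
```

```text
clock: 2.08
position: [489.4, 300.2, 177.7]
ee_rot: [0.98, -0.197, -0.0, 0.001]
contact_force: [0.4, 0.9, -0.1]
gripper_width: 40.0
clock: 2.7
position: [489.6, 300.5, 176.8]
ee_rot: [0.98, -0.197, 0.0, 0.001]
contact_force: [-1.1, 0.8, 4.6]
gripper_width: 13.8
clock: 3.32
position: [489.6, 300.5, 176.8]
ee_rot: [0.98, -0.197, 0.0, 0.001]
contact_force: [-0.4, 1.0, 2.8]
gripper_width: 13.5
pos [489.6 300.5 176.8] yaw -22.76 tilt 0.1 axis z [ 5.0e-04 -1.7e-03 -1.0e+00] F [-0.4  1.   2.8] w 13.5 t 3.33
SHIFT [0.1 0.5 0.8] SPIN 0.0
```

The fingers read 13.5 mm where the tube is 16 mm, with a small upward force. The pads are probably biting above its centre. I reopen a little, go lower while watching the force, then regrip.

```bash
python3 -m jog '[[[0,0,0,0],[0,0,0,0],[0,0,0,0],[0,0,0,0],[0,0,0,0]]]' 26 && python3 -m jog '[[[0,0,1,0],[0,0,2,0],[0,0,3,0],[0,0,3,0],[0,0,3,0]]]' && python3 -c "
from h import *
go(489.5,300,176,-22.8)"
```

```text
clock: 3.95
position: [489.6, 300.5, 176.8]
ee_rot: [0.98, -0.197, 0.0, 0.001]
contact_force: [-1.2, 0.4, 0.3]
gripper_width: 26.1
clock: 4.58
position: [489.6, 300.5, 173.8]
ee_rot: [0.98, -0.197, 0.0, 0.001]
contact_force: [0.6, 0.4, 0.1]
gripper_width: 26.1
pos [489.6 300.5 173.8] yaw -22.76 tilt 0.1 axis z [ 5.0e-04 -1.8e-03 -1.0e+00] F [0.6 0.4 0.1] w 26.1 t 4.58
SHIFT [ 0.1  0.5 -2.2] SPIN 0.0
```

```bash
python3 -m jog '[[[0,0,0,0],[0,0,0,0],[0,0,0,0],[0,0,0,0],[0,0,0,0]]]' 0 && python3 -c "
from h import *
go(489.5,300,176,-22.8)"
```

```text
clock: 5.2
position: [489.8, 300.6, 174.0]
ee_rot: [0.98, -0.197, 0.001, 0.001]
contact_force: [1.7, 0.5, 1.6]
gripper_width: 13.9
pos [489.8 300.6 174. ] yaw -22.76 tilt 0.09 axis z [ 0.001  -0.0013 -1.    ] F [1.7 0.5 1.6] w 13.9 t 5.2
SHIFT [-0.   0.7 -2. ] SPIN 0.0
```

The width is 13.9 mm, nearly the same at a lower height, so this is probably pad compliance rather than an off-centre bite. I lift and look.

```bash
python3 -m jog '[[[0,0,-10,0],[0,0,-40,0],[0,0,-80,0],[0,0,-120,0],[0,0,-120,0]]]' && python3 -c "
from h import *
for n in ('scene','top'):
    p,d=arm.get_image(n); cv2.imwrite('pics/%s2.png'%n,p)
go(489.5,300,176,-22.8)
p=cv2.imread('pics/scene2.png');q=cv2.imread('pics/top2.png')
cv2.imwrite('pics/s2c.png',np.hstack([cv2.resize(p[230:350,100:200],None,fx=4,fy=4),cv2.resize(q[140:260,80:180],None,fx=4,fy=4)]))"
```

```text
clock: 5.82
position: [490.2, 301.2, 298.1]
ee_rot: [0.98, -0.197, 0.003, -0.003]
contact_force: [0.3, -0.3, -0.4]
gripper_width: 13.5
pos [489.2 300.4 294.2] yaw -22.78 tilt 0.06 axis z [ 5.e-04 -1.e-03 -1.e+00] F [-0.2  0.2 -0.9] w 13.5 t 5.92
SHIFT [3.000e-01 1.000e-01 1.182e+02] SPIN 0.0
```

View pics/s2c.png

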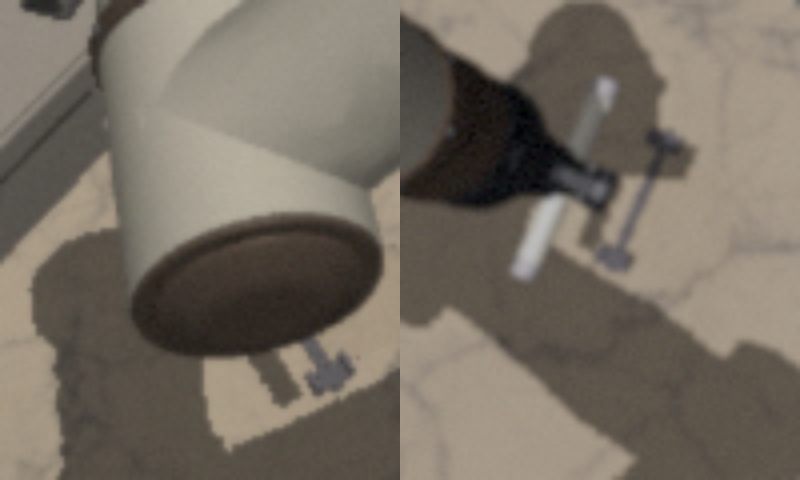

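The tube is held and clear of its rest. In the composite its ends are at about (606,82) and (522,275), and the rest is visible. Now to locate the tube in the grip.

Run:
```python
from h import *
f=lambda u,v:((u-400)/4+80-.4,v/4+140-.4)
for nm,a,b in(("tube",(606,82),(522,275)),):
  for z in (125,131,137):
    e=[ray("top",f(*q),z) for q in(a,b)]; L=e[0]-e[1]; c=(e[0]+e[1])/2
    print(nm,z,c.round(1),np.linalg.norm(L).round(1),np.degrees(np.arctan2(L[1],L[0])).round(1))
e=[ray("top",f(*q),7) for q in((663,140),(614,257))];print("rest",(e[0]+e[1])/2)
q=cv2.imread('pics/top2.png');cv2.imwrite('pics/t2c.png',cv2.resize(q[150:220,95:155],None,fx=8,fy=8,interpolation=cv2.INTER_CUBIC))
```

```text
tube 125 [490.  305.6 125. ] 134.5 -22.3
tube 131 [489.1 303.2 131. ] 133.6 -22.3
tube 137 [488.2 300.7 137. ] 132.7 -22.3
rest [492.09452968 298.80096968   7.        ]
```

View pics/t2c.png

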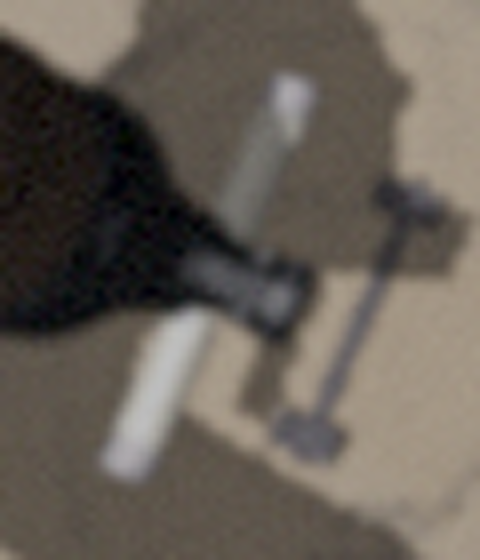

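```bash
python3 -c "
from h import *
go(513,-238.6,330,-12.4)"
```

```text
pos [489.2 300.4 294.2] yaw -22.78 tilt 0.06 axis z [ 5.e-04 -1.e-03 -1.e+00] F [-0.2  0.2 -0.9] w 13.5 t 5.92
SHIFT [230.7 487.7 -35.3] SPIN -10.4
```

```bash
python3 -m jog '[[[5,10,-30,0],[28,60,-35,-2],[53,112,-35,-5],[77,163,-35,-8],[100,211,-35,-10]]]' && python3 -c "
from h import *
go(513,-238.6,330,-12.4)"
```

```text
clock: 6.55
position: [498.9, 65.2, 327.9]
ee_rot: [0.994, -0.111, -0.001, 0.001]
contact_force: [1.1, 0.2, 0.0]
gripper_width: 13.7
pos [498.9  65.2 327.9] yaw -12.72 tilt 0.21 axis z [-0.0029 -0.0022 -1.    ] F [1.1 0.2 0. ] w 13.7 t 6.55
SHIFT [ 80.6 293.2  -1.4] SPIN -0.3
```

```bash
python3 -m jog '[[[15,55,-1,0],[31,112,-1,0],[46,168,-1,0],[61,222,-1,0],[74,270,-1,0]]]' && python3 -c "
from h import *
for n in ('scene','top'):
    p,d=arm.get_image(n); cv2.imwrite('pics/%s3.png'%n,p)
go(513,-238.6,270,-12.4)
p=cv2.imread('pics/scene3.png');q=cv2.imread('pics/top3.png')
cv2.imwrite('pics/s3c.png',np.hstack([cv2.resize(p[90:210,220:320],None,fx=4,fy=4),cv2.resize(q[110:230,270:370],None,fx=4,fy=4)]))"
```

```text
clock: 7.18
position: [511.0, -216.4, 327.8]
ee_rot: [0.994, -0.111, -0.003, 0.001]
contact_force: [0.5, 0.2, 0.3]
gripper_width: 13.5
pos [ 511.  -218.3  327.4] yaw -13.05 tilt 0.41 axis z [-0.0069 -0.002  -1.    ] F [-0.4  0.1 -0.2] w 13.5 t 7.28
SHIFT [ 6.9 19.2 57.4] SPIN -0.7
```

View pics/s3c.png

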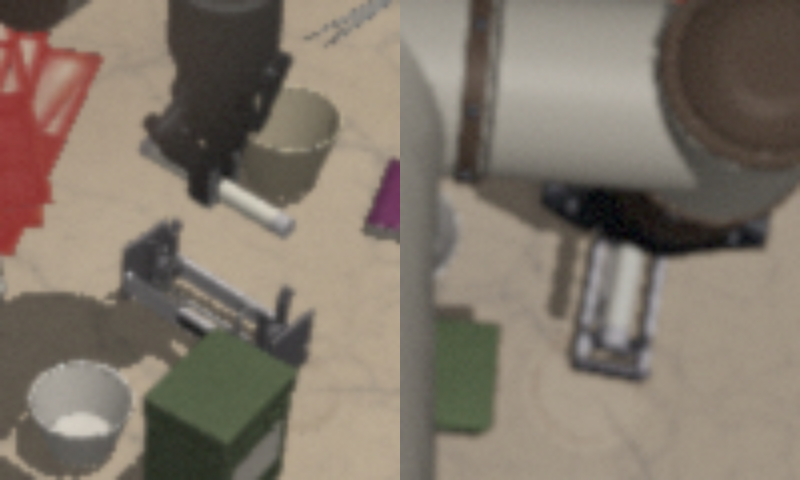

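The scene view shows the tube above the lamp: tube ends at about (145,148) and (290,228) in the crop, lamp below and clear. I move to just above the forks.

```bash
python3 -m jog '[[[3,10,5,-0.3],[6.9,19,25,-0.7],[6.9,19.2,50,-0.7],[6.9,19.2,62,-0.7],[6.9,19.2,62,-0.7]]]' && python3 -c "
from h import *
for n in ('scene','top'):
    p,d=arm.get_image(n); cv2.imwrite('pics/%s4.png'%n,p)
go(513,-238.6,220,-12.4)
p=cv2.imread('pics/scene4.png');q=cv2.imread('pics/top4.png')
cv2.imwrite('pics/s4c.png',cv2.resize(p[100:190,235:325],None,fx=6.5,fy=6.5,interpolation=2));cv2.imwrite('pics/t4c.png',cv2.resize(q[130:220,290:370],None,fx=6.5,fy=6.5,interpolation=2))"
```

```text
clock: 7.9
position: [512.8, -238.1, 264.2]
ee_rot: [0.994, -0.107, -0.005, 0.001]
contact_force: [-0.7, 0.2, -0.3]
gripper_width: 13.9
pos [ 513.4 -238.4  265.9] yaw -12.29 tilt 0.38 axis z [-0.0062 -0.0024 -1.    ] F [ 0.2  0.  -0.5] w 13.7 t 8.0
SHIFT [-0.1  0.1 45.9] SPIN 0.1
```

View pics/s4c.png

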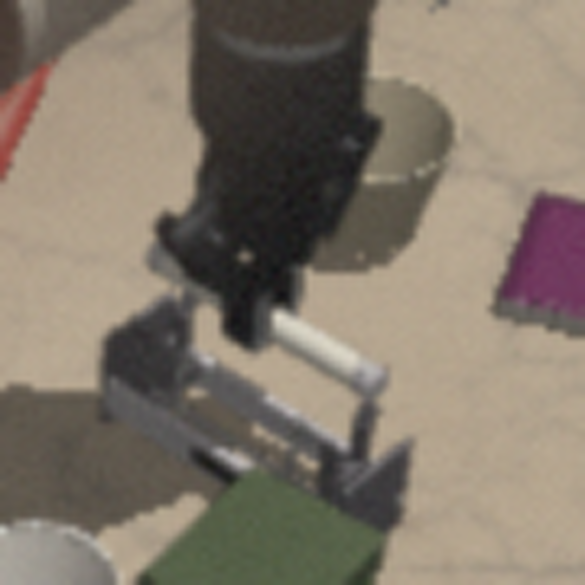

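View pics/t4c.png

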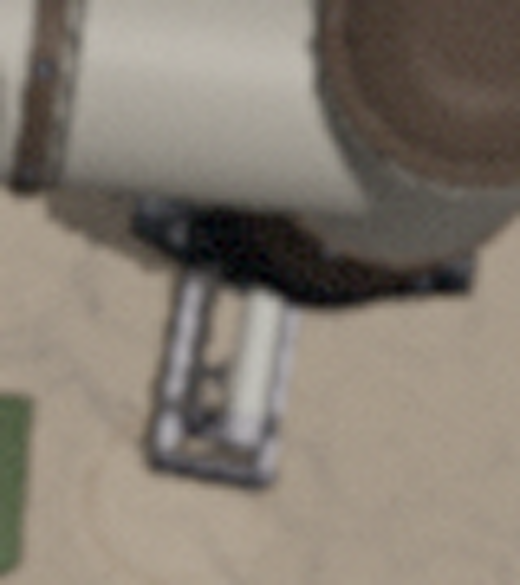

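Run:
```python
from h import *
a=np.radians(-12.35); dx=np.array([np.cos(a),np.sin(a),0]); c=np.array([513.4,-238.4,103])
e=c-68*dx
print("exp end top",proj("top",e),"seen",(327,197.3)); print("exp end scene",proj("scene",e),"seen",(291.6,157.3))
print("lamp near plate ends exp top, z40",proj("top",np.array([513,-238.6,40])-77*dx))
s1=proj("top",c-50*dx)
q=cv2.imread("pics/top4.png"); print("row192 L",cv2.cvtColor(q,cv2.COLOR_BGR2LAB)[188,310:340,0],"exp tube u at row",s1)
```

```text
exp end top [326.57079982 196.85564008] seen (327, 197.3)
exp end scene [291.59822154 158.72580002] seen (291.6, 157.3)
lamp near plate ends exp top, z40 [322.5913532  202.71716051]
row192 L [164 163 155 127  99 115 149 156 123  83  80 100 111  95 107 134 161 179
 192 195 181 161 149 162 164 162 166 163 165 161] exp tube u at row [327.76847828 190.06486077]
```

Seen and expected positions of the tube end agree to about 1.5 px, so I descend in steps with force checks.

```bash
python3 -m jog '[[[0,0,15,0],[0,0,28,0],[0,0,35,0],[0,0,38,0],[0,0,38,0]]]' && python3 -m jog '[[[0,0,2,0],[0,0,4,0],[0,0,6,0],[0,0,7,0],[0,0,7,0]]]'
```

```text
clock: 8.62
position: [513.3, -238.6, 227.8]
ee_rot: [0.994, -0.107, -0.003, 0.002]
contact_force: [0.1, -0.8, -0.7]
gripper_width: 13.9
clock: 9.25
position: [513.4, -238.6, 220.7]
ee_rot: [0.994, -0.107, -0.003, 0.002]
contact_force: [-0.4, -1.1, 0.7]
gripper_width: 13.9
```

```bash
python3 -m jog '[[[0,0,1,0],[0,0,2,0],[0,0,3,0],[0,0,4,0],[0,0,4,0]]]' && python3 -m jog '[[[0,0,1,0],[0,0,2,0],[0,0,3,0],[0,0,3,0],[0,0,3,0]]]'
```

```text
clock: 9.88
position: [513.0, -238.4, 216.2]
ee_rot: [0.994, -0.107, -0.003, 0.001]
contact_force: [0.5, -0.7, -2.4]
gripper_width: 13.8
clock: 10.5
position: [512.9, -238.4, 213.1]
ee_rot: [0.994, -0.107, -0.003, 0.001]
contact_force: [-1.2, -0.3, -1.3]
gripper_width: 13.4
```

```bash
python3 -m jog '[[[0,0,1,0],[0,0,2,0],[0,0,2,0],[0,0,2,0],[0,0,2,0]]]' && python3 -m jog '[[[0,0,1,0],[0,0,1.5,0],[0,0,1.5,0],[0,0,1.5,0],[0,0,1.5,0]]]'; python3 -c "
from h import *
for n in ('scene','top'):
    p,d=arm.get_image(n); cv2.imwrite('pics/%s5.png'%n,p)
go(513,-238.6,211,-12.4)
p=cv2.imread('pics/scene5.png');q=cv2.imread('pics/top5.png')
cv2.imwrite('pics/s5c.png',cv2.resize(p[110:190,235:315],None,fx=7,fy=7,interpolation=2));cv2.imwrite('pics/t5c.png',cv2.resize(q[130:220,290:370],None,fx=6.5,fy=6.5,interpolation=2))"
```

```text
clock: 11.12
position: [513.0, -238.3, 211.3]
ee_rot: [0.994, -0.107, -0.003, 0.001]
contact_force: [0.3, 0.4, 1.1]
gripper_width: 13.7
clock: 11.75
position: [513.3, -238.4, 210.9]
ee_rot: [0.994, -0.107, -0.003, 0.001]
contact_force: [-1.3, 1.5, 6.2]
gripper_width: 13.8
pos [ 513.3 -238.4  210.9] yaw -12.31 tilt 0.33 axis z [-0.0054 -0.0023 -1.    ] F [-0.8  1.6  6.1] w 13.6 t 11.85
SHIFT [-0.2  0.3 -0.1] SPIN 0.1
```

View pics/s5c.png

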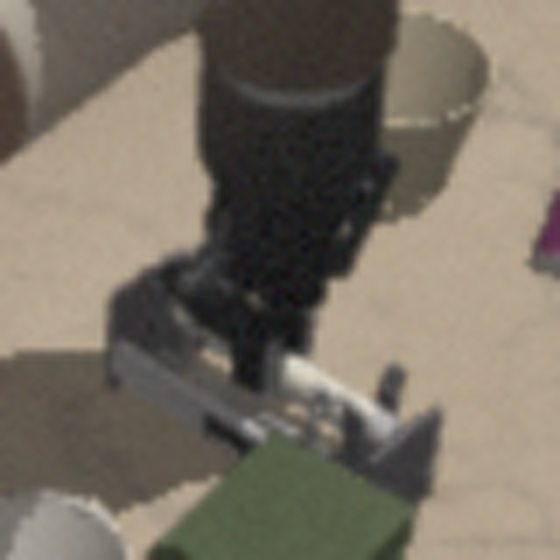

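View pics/t5c.png

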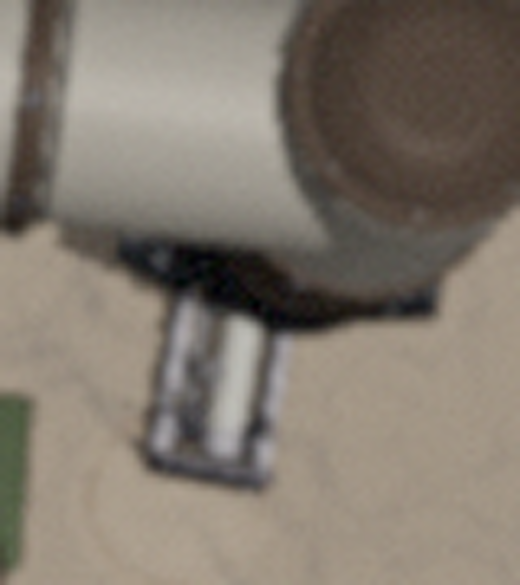

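About 6 N now, which could be the jaw or the seat. I press a little further and watch which.

```bash
python3 -m jog '[[[0,0,1,0],[0,0,1,0],[0,0,1,0],[0,0,1,0],[0,0,1,0]]]' && python3 -m jog '[[[0,0,1,0],[0,0,1,0],[0,0,1,0],[0,0,1,0],[0,0,1,0]]]'
```

```text
clock: 12.48
position: [513.5, -238.4, 210.9]
ee_rot: [0.994, -0.107, -0.002, 0.002]
contact_force: [-0.6, 1.7, 5.3]
gripper_width: 13.9
clock: 13.1
position: [513.7, -238.4, 210.9]
ee_rot: [0.994, -0.107, -0.001, 0.002]
contact_force: [-1.4, 1.7, 6.0]
gripper_width: 13.7
```

```bash
python3 -m jog '[[[0,0,1.5,0],[0,0,1.5,0],[0,0,1.5,0],[0,0,1.5,0],[0,0,1.5,0]]]'
```

```text
clock: 13.72
position: [514.0, -238.5, 210.9]
ee_rot: [0.994, -0.107, -0.001, 0.002]
contact_force: [-1.8, 2.7, 8.3]
gripper_width: 14.1
```

```bash
python3 -m jog '[[[0,0,2,0],[0,0,3,0],[0,0,3,0],[0,0,3,0],[0,0,3,0]]]'; python3 -c "
from h import *
go(513.3,-238.4,211,-12.4)"
```

```text
clock: 14.35
position: [514.7, -238.5, 210.7]
ee_rot: [0.994, -0.106, 0.001, 0.002]
contact_force: [-3.8, 3.5, 14.9]
gripper_width: 13.5
pos [ 514.7 -238.5  210.7] yaw -12.2 tilt 0.3 axis z [ 0.0011 -0.0051 -1.    ] F [-3.8  3.5 14.9] w 13.5 t 14.35
SHIFT [-1.4  0.2 -0.3] SPIN 0.2
```

A hard stop at TCP z of about 211, the predicted seated height, holding at 15 N, well over the jaw's 4–7 N. I release and raise.

```bash
python3 -m jog '[[[-0.5,0,-0.5,0],[-1,0,-0.5,0],[-1,0,-0.5,0],[-1,0,-0.5,0],[-1,0,-0.5,0]]]' 36 && python3 -m jog '[[[0,0,-10,0],[0,0,-30,0],[0,0,-60,0],[0,0,-100,0],[0,0,-100,0]]]' 36 && python3 -m jog '[[[-50,-20,-10,0],[-100,-40,-10,0],[-120,-50,-10,0],[-120,-50,-10,0],[-120,-50,-10,0]]]' 85;  python3 -c "
from h import *
for n in ('scene','top'):
    p,d=arm.get_image(n); cv2.imwrite('pics/%s6.png'%n,p);np.save('pics/%s6.npy'%n,d)
go(513.3,-238.4,300,-12.4)
p=cv2.imread('pics/scene6.png');q=cv2.imread('pics/top6.png')
cv2.imwrite('pics/s6c.png',cv2.resize(p[125:195,235:315],None,fx=8,fy=8,interpolation=2));cv2.imwrite('pics/t6c.png',cv2.resize(q[140:215,300:350],None,fx=8,fy=8,interpolation=2))"
```

```text
clock: 14.98
position: [513.7, -238.3, 210.9]
ee_rot: [0.994, -0.106, 0.001, 0.002]
contact_force: [0.9, 0.7, -0.5]
gripper_width: 35.8
clock: 15.6
position: [514.6, -238.1, 315.3]
ee_rot: [0.994, -0.106, 0.005, 0.003]
contact_force: [-0.1, -0.1, -1.0]
gripper_width: 36.0
clock: 16.23
position: [408.5, -164.0, 324.0]
ee_rot: [0.994, -0.106, 0.005, 0.003]
contact_force: [0.8, 0.0, -0.8]
gripper_width: 84.9
pos [ 408.6 -164.2  323.7] yaw -12.18 tilt 0.67 axis z [ 0.0092 -0.0074 -0.9999] F [-0.1 -0.1  0.1] w 85.7 t 16.32
SHIFT [117.7  50.3  25.2] SPIN 0.2
```

View pics/s6c.png

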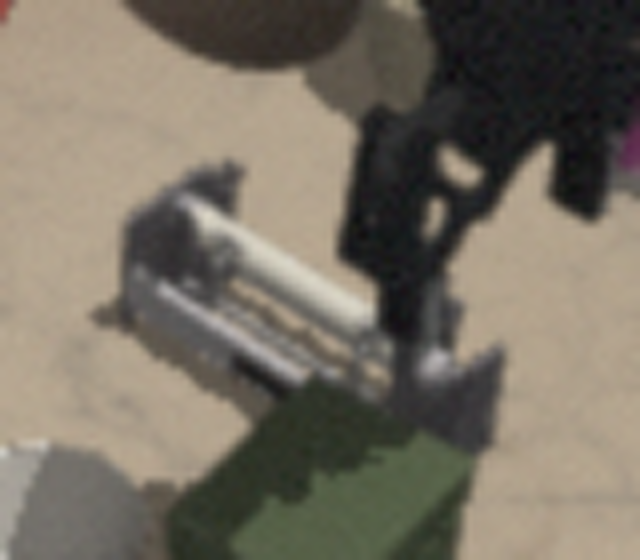

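View pics/t6c.png

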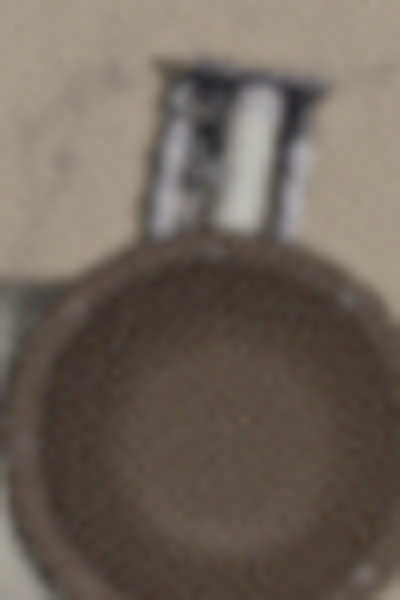

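The arm covers part of the lamp, so I step aside to view it clearly.

```bash
python3 -m jog '[[[-10,-50,-20,0],[-20,-105,-20,0],[-30,-160,-20,0],[-40,-210,-20,0],[-50,-250,-20,0]]]'; python3 -c "
from h import *
for n in ('scene','top'):
    p,d=arm.get_image(n); cv2.imwrite('pics/%s7.png'%n,p);np.save('pics/%s7.npy'%n,d)
go(513.3,-238.4,300,-12.4)
p=cv2.imread('pics/scene7.png');q=cv2.imread('pics/top7.png')
cv2.imwrite('pics/s7c.png',cv2.resize(p[135:195,235:310],None,fx=8,fy=8,interpolation=2));cv2.imwrite('pics/t7c.png',cv2.resize(q[140:215,295:355],None,fx=8,fy=8,interpolation=2))"
```

```text
clock: 16.95
position: [413.0, 92.9, 341.8]
ee_rot: [0.994, -0.106, 0.005, 0.003]
contact_force: [0.4, 0.5, -0.3]
gripper_width: 85.2
pos [413.4  93.9 341.8] yaw -11.94 tilt 0.7 axis z [ 0.01   -0.007  -0.9999] F [-0.1 -0.4  0.1] w 84.8 t 17.05
SHIFT [166.  304.3  45.1] SPIN 0.5
```

View pics/s7c.png

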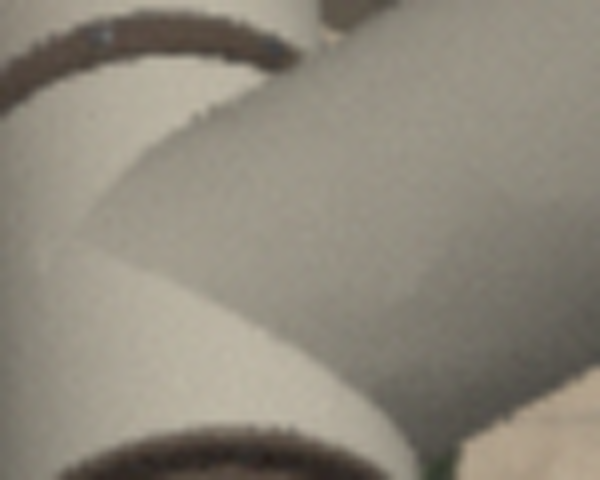

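View pics/t7c.png

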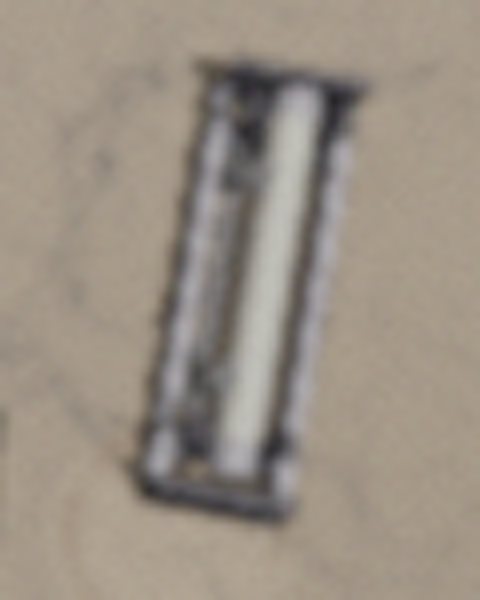

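The top view shows the tube lying in the lamp, ends at (300,90) and (237,470) in the crop. The prongs show at its left edge, around (235,170) and (215,385). I check its height with depth and compare with the seat.

Run:
```python
from h import *
q=cv2.imread("pics/top7.png"); d=np.load("pics/top7.npy"); X=cloud("top",d)
g=cv2.cvtColor(q,cv2.COLOR_BGR2HSV)
m=np.zeros(d.shape,bool); m[151:197,318:336]=((g[...,2]>160)&(X[...,2]>44)&(X[...,2]<90))[151:197,318:336]
P=X[m]; print("tube pts",len(P),P.mean(0).round(1),np.percentile(P[:,2],[10,50,90]).round(1))
al=P@np.array([np.cos(np.radians(-12.4)),np.sin(np.radians(-12.4)),0])
for lo,hi in ((-70,-25),(-25,25),(25,70)):
    k=(al-np.median(al)>lo)&(al-np.median(al)<hi); print(lo,k.sum(),np.median(P[k,2]).round(1))
# table level near
print("table",X[160:200,345:360,2].mean().round(1), "rails", )
L=[];Rr=[];gl=cv2.cvtColor(q,cv2.COLOR_BGR2LAB).astype(float)
pts=np.argwhere(m)[:,::-1].astype(np.float32)
vx,vy,x0,y0=cv2.fitLine(pts,cv2.DIST_HUBER,0,.01,.01).ravel()
e=[ray("top",(x0+(v-y0)*vx/vy,v),50)[:2] for v in(155,195)]
D=e[0]-e[1];print("tube axis yaw",np.degrees(np.arctan2(D[1],D[0])),"y at x=513",e[0][1]+(513-e[0][0])*D[1]/D[0])
r=X[140:212,300:345].reshape(-1,3)
for lo,hi in((20,34),(34,80)):
    s=r[(r[:,2]>lo)&(r[:,2]<hi)]; print(lo,cv2.minAreaRect(s[:,:2].astype(np.float32)))
v=np.zeros((384,512),np.float32);z=np.where((X[...,2]>-20)&(X[...,2]<90),X[...,2],0)
cv2.imwrite("pics/z7.png",cv2.resize((z[140:215,295:355]*2.8).clip(0,255).astype(np.uint8),None,fx=8,fy=8,interpolation=0))
```

```text
tube pts 183 [ 514.5 -238.9   54.4] [52.3 54.3 56.6]
-70 53 54.5
-25 75 54.4
25 55 54.2
table 1.2 rails
tube axis yaw -12.2463008647599 y at x=513 -239.11894974156064
20 ((510.4356384277344, -236.60848999023438), (51.19514083862305, 150.42596435546875), 77.4295654296875)
34 ((513.0652465820312, -237.27297973632812), (49.499149322509766, 154.80056762695312), 77.63813781738281)
```

View pics/z7.png

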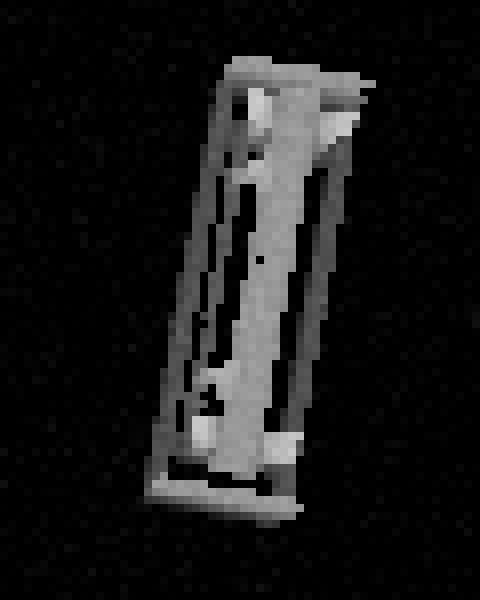

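Run:
```python
from h import *
a=np.radians(-12.35); ex=np.array([np.cos(a),np.sin(a)]); ey=np.array([-ex[1],ex[0]]); c=np.array([513.2,-238.7])
for f in("top0","top7"):
    X=cloud("top",np.load(f"pics/{f}.npy"))[140:215,300:350].reshape(-1,3)
    u=(X[:,:2]-c)@ex; v=(X[:,:2]-c)@ey
    for s in(-36,36):
        k=(abs(u-s)<5)&(X[:,2]>36)&(X[:,2]<80)&(v>3 if f=="top0" else v>6)&(abs(v)<25)
        print(f,s,sorted([(round(float(p),0),round(float(q),0)) for p,q in zip(v[k],X[k,2])]))
```

```text
top0 -36 [(5.0, 58.0), (6.0, 60.0), (7.0, 60.0), (7.0, 61.0), (8.0, 59.0), (9.0, 62.0), (10.0, 64.0), (12.0, 63.0), (12.0, 64.0), (13.0, 50.0), (14.0, 39.0), (14.0, 59.0), (16.0, 51.0), (16.0, 53.0)]
top0 36 [(4.0, 58.0), (5.0, 56.0), (6.0, 62.0), (7.0, 61.0), (8.0, 57.0), (8.0, 62.0), (10.0, 56.0), (11.0, 66.0), (12.0, 51.0), (12.0, 67.0), (14.0, 50.0), (14.0, 64.0), (14.0, 65.0), (15.0, 37.0), (15.0, 50.0), (16.0, 44.0)]
top7 -36 [(7.0, 60.0), (7.0, 61.0), (8.0, 58.0), (9.0, 62.0), (9.0, 62.0), (10.0, 59.0), (11.0, 57.0), (12.0, 61.0), (12.0, 64.0), (13.0, 52.0), (14.0, 40.0), (15.0, 62.0), (16.0, 52.0), (16.0, 53.0), (17.0, 38.0), (18.0, 44.0)]
top7 36 [(7.0, 61.0), (8.0, 58.0), (8.0, 61.0), (10.0, 58.0), (11.0, 62.0), (12.0, 53.0), (12.0, 66.0), (14.0, 64.0), (14.0, 64.0), (15.0, 38.0), (15.0, 52.0), (15.0, 56.0), (17.0, 50.0), (18.0, 36.0), (18.0, 51.0)]
```

The prong profile is the same before and after, so the jaw is shut over the seated tube. Now the lamp grip: first above it, fully open.

```bash
python3 -m jog '[[[33,58,0,0],[66,116,0,0],[100,174,10,0],[133,232,25,0.5],[163,290,45,0.5]]]' 85; python3 -c "
from h import *
go(513.3,-238.6,250,-12.4)"
```

```text
clock: 17.68
position: [508.1, -205.8, 305.6]
ee_rot: [0.994, -0.109, 0.006, 0.003]
contact_force: [1.4, 0.4, -0.5]
gripper_width: 84.7
pos [ 508.1 -205.8  305.6] yaw -12.51 tilt 0.75 axis z [ 0.0108 -0.0073 -0.9999] F [ 1.4  0.4 -0.5] w 84.7 t 17.68
SHIFT [11.5 30.7 55.9] SPIN -0.1
```

```bash
python3 -m jog '[[[5,15,20,-0.1],[10,29,45,-0.1],[10,29.5,56,-0.1],[10,29.5,56,-0.1],[10,29.5,56,-0.1]]]' 85; python3 -c "
from h import *
go(511.7,-237.5,177,-12.4)"
```

```text
clock: 18.3
position: [512.5, -236.7, 250.8]
ee_rot: [0.994, -0.108, 0.007, 0.003]
contact_force: [-0.1, 0.4, -0.0]
gripper_width: 85.0
pos [ 512.5 -236.7  250.8] yaw -12.35 tilt 0.84 axis z [ 0.0124 -0.0078 -0.9999] F [-0.1  0.4 -0. ] w 85.0 t 18.3
SHIFT [-1.6  0.6 73.8] SPIN 0.0
```

```bash
python3 -m jog '[[[-1,0.5,25,0],[-1.9,0.5,50,0],[-1.9,0.5,65,0],[-1.9,0.5,72,0],[-1.9,0.5,73.8,0]]]' 85; python3 -m jog '[[[0,0,0,0],[0,0,0,0],[0,0,0,0],[0,0,0,0],[0,0,0,0]]]' 70;  python3 -c "
from h import *
go(511.5,-237.4,177,-12.4)"
```

```text
clock: 18.92
position: [511.8, -237.3, 177.2]
ee_rot: [0.994, -0.107, 0.007, 0.003]
contact_force: [-0.3, 0.4, -0.4]
gripper_width: 85.0
clock: 19.55
position: [511.8, -237.3, 177.3]
ee_rot: [0.994, -0.107, 0.007, 0.003]
contact_force: [-0.6, 0.0, -0.4]
gripper_width: 69.8
pos [ 511.8 -237.3  177.3] yaw -12.32 tilt 0.88 axis z [ 0.0132 -0.008  -0.9999] F [-0.6  0.  -0.4] w 69.8 t 19.55
SHIFT [-0.3  0.2  0.3] SPIN 0.1
```

```bash
python3 -m jog '[[[0,0,0,0],[0,0,0,0],[0,0,0,0],[0,0,0,0],[0,0,0,0]]]' 0; python3 -m jog '[[[0,0,0,0],[0,0,0,0],[0,0,0,0],[0,0,0,0],[0,0,0,0]]]' 0;  python3 -c "
from h import *
go(511.5,-237.4,177,-12.4)"
```

```text
clock: 20.18
position: [511.9, -237.3, 177.5]
ee_rot: [0.994, -0.107, 0.007, 0.003]
contact_force: [-0.5, 0.8, 3.0]
gripper_width: 49.3
clock: 20.8
position: [511.9, -237.3, 177.6]
ee_rot: [0.994, -0.107, 0.007, 0.003]
contact_force: [-0.8, -0.6, 2.8]
gripper_width: 48.8
pos [ 511.9 -237.3  177.6] yaw -12.32 tilt 0.91 axis z [ 0.0136 -0.0082 -0.9999] F [-0.8 -0.6  2.8] w 48.8 t 20.8
SHIFT [-0.4  0.1  0.6] SPIN 0.1
```

```bash
python3 -m jog '[[[0,0,-5,0],[0,0,-15,0],[0,0,-40,0],[0,0,-70,0],[0,0,-100,0]]]' ; python3 -m jog '[[[0,0,-30,0],[0,0,-60,0],[0,0,-60,0],[0,0,-60,0],[0,0,-60,0]]]';  python3 -c "
from h import *
for n in ('scene','top'):
    p,d=arm.get_image(n); cv2.imwrite('pics/%s8.png'%n,p);np.save('pics/%s8.npy'%n,d)
go(468.2,141.4,345,-5)
p=cv2.imread('pics/scene8.png');q=cv2.imread('pics/top8.png')
cv2.imwrite('pics/s8c.png',cv2.resize(p[40:200,220:330],None,fx=3.7,fy=3.7,interpolation=2))"
```

```text
clock: 21.42
position: [510.1, -236.4, 278.5]
ee_rot: [0.994, -0.107, 0.007, 0.003]
contact_force: [0.4, -0.7, -3.4]
gripper_width: 48.9
clock: 22.05
position: [508.9, -235.8, 336.6]
ee_rot: [0.994, -0.108, 0.005, 0.003]
contact_force: [0.1, 0.1, -3.4]
gripper_width: 48.9
pos [ 509.2 -235.9  337. ] yaw -12.34 tilt 0.7 axis z [ 0.01   -0.0071 -0.9999] F [ 0.6 -0.4 -4.1] w 49.0 t 22.15
SHIFT [-120.6 -359.8  -11.1] SPIN -7.3
```

View pics/s8c.png

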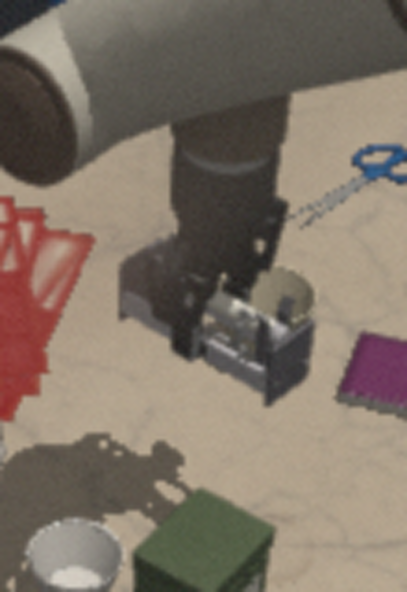

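The lamp is lifted level (feet from about (122,318) to (268,402) in the crop), feet near z = 159, and the force matches its weight. I carry it over above the tin height.

```bash
python3 -m jog '[[[-5,-15,-5,-0.5],[-16,-48,-10,-1],[-29,-85,-11,-2],[-41,-122,-11,-3],[-53,-159,-11,-4]]]' ; python3 -c "
from h import *
go(468.2,141.4,345,-5)"
```

```text
clock: 22.78
position: [490.8, -67.4, 346.8]
ee_rot: [0.997, -0.072, 0.005, 0.003]
contact_force: [-0.7, 0.1, -3.1]
gripper_width: 49.3
pos [490.8 -67.4 346.8] yaw -8.27 tilt 0.71 axis z [ 0.0102 -0.007  -0.9999] F [-0.7  0.1 -3.1] w 49.3 t 22.77
SHIFT [-5.240e+01 -2.034e+02  1.000e-01] SPIN -3.3
```

```bash
python3 -m jog '[[[-11,-42,0,-1],[-22,-85,0,-2],[-33,-128,0,-3],[-43,-168,0,-3.3],[-51,-195,0,-3.3]]]' ; python3 -m jog '[[[0,-2,20,0],[0,-4,45,0],[0,-4,70,0],[0,-4,85,0],[0,-4,90,0]]]'; python3 -c "
from h import *
for n in ('scene','top'):
    p,d=arm.get_image(n); cv2.imwrite('pics/%s9.png'%n,p);np.save('pics/%s9.npy'%n,d)
go(468.7,141.2,194.6,-5)
p=cv2.imread('pics/scene9.png');q=cv2.imread('pics/top9.png')
cv2.imwrite('pics/s9c.png',cv2.resize(p[180:310,160:280],None,fx=5,fy=4.6,interpolation=2));cv2.imwrite('pics/t9c.png',cv2.resize(q[130:230,150:250],None,fx=6,fy=6,interpolation=2))"
```

```text
clock: 23.4
position: [467.6, 135.1, 345.3]
ee_rot: [0.999, -0.042, 0.005, 0.003]
contact_force: [-0.1, 0.2, -4.1]
gripper_width: 48.7
clock: 24.02
position: [468.4, 138.8, 254.6]
ee_rot: [0.999, -0.042, 0.005, 0.004]
contact_force: [0.2, -0.0, -2.6]
gripper_width: 48.9
pos [468.7 138.8 255.2] yaw -4.81 tilt 0.7 axis z [ 0.0101 -0.007  -0.9999] F [-0.7  1.  -2.9] w 48.6 t 24.12
SHIFT [-0.9 -2.7 60.6] SPIN 0.2
```

View pics/s9c.png

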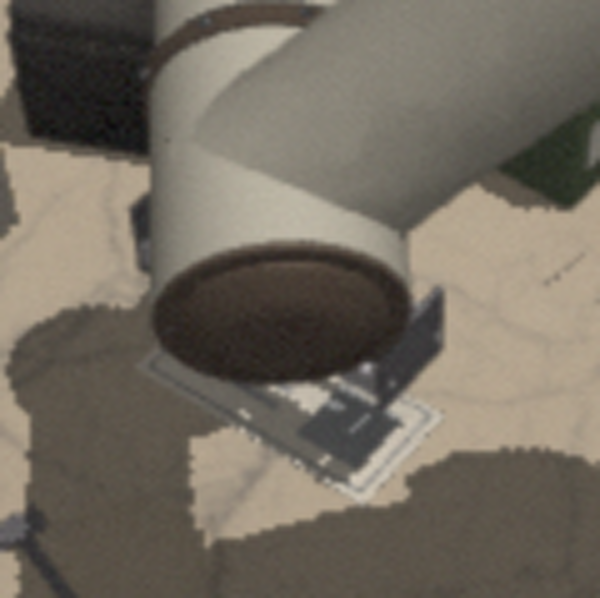

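View pics/t9c.png

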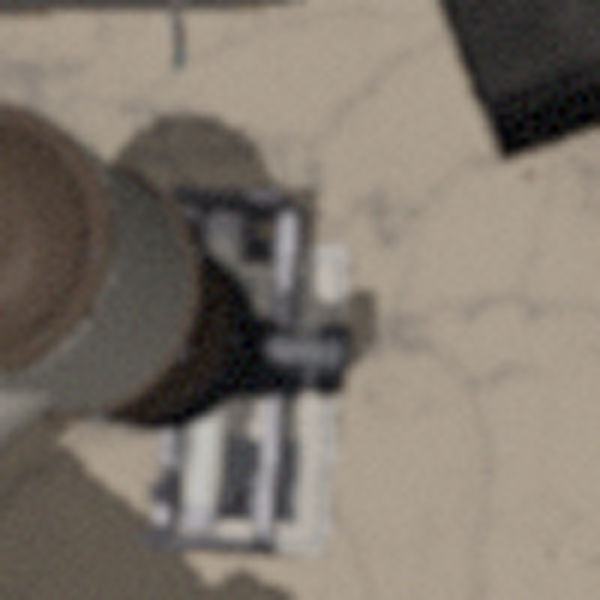

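```bash
python3 -m jog '[[[-0.4,-1,20,0.1],[-0.9,-2.6,40,0.1],[-0.9,-2.6,50,0.1],[-0.9,-2.6,54,0.1],[-0.9,-2.6,55,0.1]]]' ; python3 -m jog '[[[0,0,2,0],[0,0,4,0],[0,0,5,0],[0,0,5,0],[0,0,5,0]]]'; python3 -c "
from h import *
for n in ('scene','top'):
    p,d=arm.get_image(n); cv2.imwrite('pics/%s10.png'%n,p);np.save('pics/%s10.npy'%n,d)
go(468.8,141.4,194.6,-4.9)
p=cv2.imread('pics/scene10.png');q=cv2.imread('pics/top10.png')
cv2.imwrite('pics/s10c.png',cv2.resize(p[200:300,170:270],None,fx=6,fy=6,interpolation=2));cv2.imwrite('pics/t10c.png',cv2.resize(q[145:235,160:230],None,fx=6.6,fy=6.6,interpolation=2))"
```

```text
clock: 24.75
position: [468.9, 141.3, 200.6]
ee_rot: [0.999, -0.043, 0.006, 0.003]
contact_force: [-0.5, 0.6, -3.3]
gripper_width: 49.1
clock: 25.38
position: [468.9, 141.3, 195.7]
ee_rot: [0.999, -0.043, 0.006, 0.003]
contact_force: [1.0, 0.4, -3.6]
gripper_width: 49.1
pos [469.  141.2 195.7] yaw -4.9 tilt 0.74 axis z [ 0.0112 -0.0065 -0.9999] F [-0.3  0.1 -2.6] w 49.2 t 25.48
SHIFT [-0.2 -0.2  1.1] SPIN 0.0
```

View pics/s10c.png

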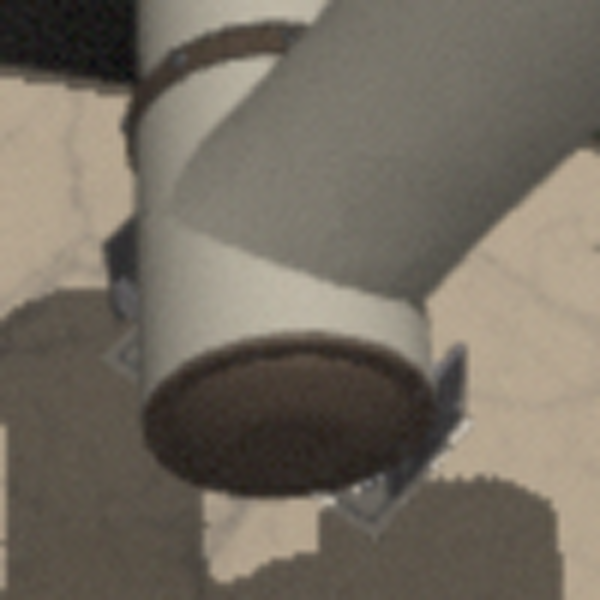

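View pics/t10c.png

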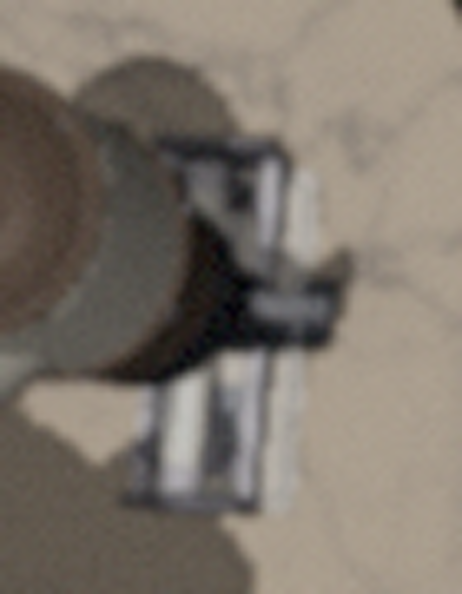

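The lamp is over the voucher: rails at about (145,430) and (250,430), near plate at y ≈ 505 in the top crop, with the voucher edge visible to its right by parallax. I check this against the voucher numerically.

Run:
```python
from h import *
a=np.radians(-4.9); ex=np.array([np.cos(a),np.sin(a)]); ey=np.array([-ex[1],ex[0]]); c=np.array([470.4,140.2])
d=np.load("pics/top10.npy"); X=cloud("top",d); 
r=X[150:232,165:215].reshape(-1,3); u=(r[:,:2]-c)@ex; v=(r[:,:2]-c)@ey
for lo,hi in((-62,-45),(45,62)):
    k=(u>lo)&(u<hi)&(r[:,2]>35)&(r[:,2]<55)&(abs(v)<35); 
    print("rails",lo,k.sum(),np.histogram(v[k],np.arange(-32,33,4))[0], "z med",np.median(r[k,2]))
k=(r[:,2]>30)&(r[:,2]<95)&(abs(v)<32)&(abs(u)<95); print("u range",np.percentile(u[k],[0.5,1,99,99.5]).round(1))
for s in(-1,1):
    k2=k&(abs(u*s-60)<20)&(abs(v-0)<9); print("tube-ish z",s,np.percentile(r[k2,2],[25,50,75]).round(1),k2.sum())
q=cv2.imread("pics/top10.png"); L=cv2.cvtColor(q,cv2.COLOR_BGR2LAB).astype(float)
for vv in(205,208,211,214,216): print(vv,(L[vv,176:206,0]).astype(int))
for z,nm in((48,"axis at rail top"),):
    for s in(-45,-60): print(nm,proj("top",[*(c+s*ex),z]),"rails",proj("top",[*(c+s*ex+21.7*ey),z])[0],proj("top",[*(c+s*ex-21.7*ey),z])[0])
```

```text
rails -62 38 [0 9 8 2 8 0 1 0 0 0 0 2 4 3 1 0] z med 46.811258819227604
rails 45 34 [ 0  9 11  4  7  1  2  0  0  0  0  0  0  0  0  0] z med 46.21989290286592
u range [-78.  -77.9  74.8  75.5]
tube-ish z -1 [70.  72.  73.6] 88
tube-ish z 1 [66.3 70.7 73. ] 69
205 [165 165 163 164 165 161 149 121 115 135 164 191 197 190 164 124  90 104
 134 145 150 167 163 131 138 174 184 179 172 177]
208 [166 165 167 166 171 171 157 123 126 151 176 192 195 184 161 112  76  78
  84 114 154 175 167 129 138 175 180 172 166 166]
211 [167 166 160 147 133 125  93  82 119 163 188 198 193 181 148 102  82  78
  82  97 139 171 163 131 149 173 177 170 171 166]
214 [130 106 102  95  99  87  69  70 124 169 191 193 188 166 122  91  79  69
  75 112 143 157 138 143 172 183 177 170 168 160]
216 [100  96  95  99 103 105  82  82 121 158 175 176 169 151 116  86  83  85
 103 130 156 160 130 136 171 184 177 171 170 160]
axis at rail top [189.34739272 209.88725282] rails 181.53017952644302 197.17727189347835
axis at rail top [188.85952159 215.34002595] rails 181.02808375018168 196.70367223130788
```

```bash
python3 -m jog '[[[0.7,0,0.8,0],[0.7,0,0.8,0],[0.7,0,0.8,0],[0.7,0,0.8,0],[0.7,0,0.8,0]]]' ; python3 -m jog '[[[0,0,0,0],[0,0,0,0],[0,0,0,0],[0,0,0,0],[0,0,0,0]]]'; python3 -c "
from h import *
go(469,141.4,194.9,-4.9)
p,_=arm.get_image('scene');q,_=arm.get_image('top')
cv2.imwrite('pics/f.png',p);cv2.imwrite('pics/ft.png',q)
go(469,141.4,194.9,-4.9)"
```

```text
clock: 26.1
position: [469.6, 141.2, 194.9]
ee_rot: [0.999, -0.043, 0.006, 0.003]
contact_force: [0.5, 0.1, -2.2]
gripper_width: 48.8
clock: 26.72
position: [469.7, 141.2, 194.9]
ee_rot: [0.999, -0.043, 0.006, 0.003]
contact_force: [-0.4, 0.4, -3.3]
gripper_width: 49.2
pos [469.7 141.2 194.9] yaw -4.9 tilt 0.74 axis z [ 0.0112 -0.0064 -0.9999] F [-0.4  0.4 -3.3] w 49.2 t 26.73
SHIFT [-0.7 -0.2 -0. ] SPIN 0.0
pos [469.6 141.2 194.9] yaw -4.9 tilt 0.74 axis z [ 0.0111 -0.0065 -0.9999] F [ 0.9 -0.2 -3.7] w 49.2 t 26.82
SHIFT [-0.7 -0.2 -0. ] SPIN 0.0
```

View pics/ft.png

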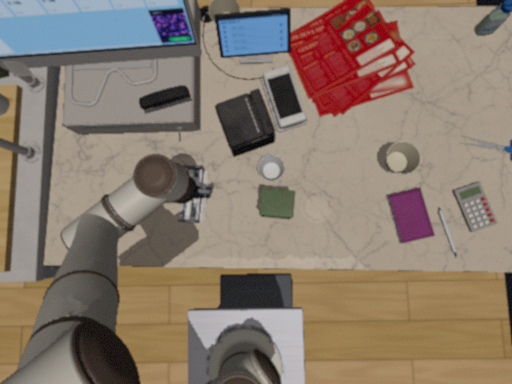

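View pics/f.png

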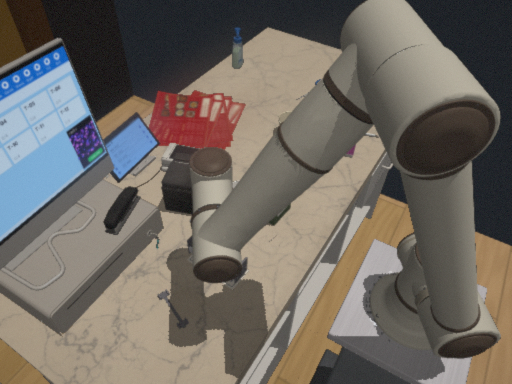

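In the final top view the cup (270,167), tin (276,201) and bowl (398,156) stand where they began, and the lamp is over the voucher at (194,196). The pose is steady, so I hand the job in.

```bash
python3 -c "
from bench import arm
print(arm.job_done())"
```

```text
the job is handed in; nothing more can be done
None
```

I seated the tube in the lamp, gripped the lamp by its side rails, and handed the job in at 26.8 s with it held still over the voucher.

**Tube:** I pressed it down to a hard stop at the predicted seated height, up to 15 N. Depth then put its top at about 54 mm, where 56 mm is full seating, the same along its length. The jaw prongs had the same shape as before the tube went in, so I take the jaw as shut; the nibs themselves were too fine to see over the tube.

**Hover:** By my last checks the lamp is centred on the voucher to about 1–2 mm, with its yaw matching the voucher's measured -4.9°. The gap is about 15 mm by the arm's height and 14–16 mm by depth. The lamp should be level within a few tenths of a degree: the tool is tilted 0.7°, but it was tilted 0.9° when it gripped the lamp standing flat.

**Bowl, cup and tin:** All three show in their starting positions in the final top view.

**Readings that disagreed:**
- The gripper read 13.5–14 mm on the 16 mm tube, and about 49 mm on the 50 mm rails. I put this down to soft pads, and regripped the tube once, 3 mm lower.
- The two cameras differed by about 3–4 mm on the tube's starting position.
- In the last close-up from the scene camera the arm hid most of the lamp, so the final alignment rests on the top camera and the arm's own pose.

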